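Index the recipe-card stand and hold the clip open over the green card

ROBOT

A 6-joint arm with a two-finger parallel gripper is mounted at the origin on a cart in front of the work surface, level with it; the furniture and walls round the work are solid. World frame = base frame: x ahead of the robot, y to its left, z up, the work surface at z = 0. Lengths are in m, angles in rad, forces in N, time in s.
With the tool pointing down it reaches from about 0.275 to 0.975 m from the base axis. Payload 8.4 kg.
Tool frame: the origin (TCP) lies at the very end of the fingers, on their centre line; the grasp point (between the pads) lies 19 mm behind it; z points along the fingers, y is the direction in which the jaws open and shut (so a half turn about z gives the same grasp; the last joint's range is limited). The gripper opens to 92 mm and grips with 3 to 60 N. Pads are 20 mm wide; open, the fingers measure 128 mm over their backs; the gripper's body (75 mm by 189 mm) begins 69 mm behind the grasp point.
Start: joints at [-1.16, 0.353, 1.633, -0, 1.155, -0.002], TCP at [0.251, -0.573, 0.193] pointing down, gripper open.
Joint ranges: [-2.63, 2.63], [-0.92, 2.1], [0.06, 2.66], [-1.3, 4.44], [0, 2.69], [-3.02, 3.02]. Speed limits (rad/s): [2.22, 2.22, 2.79, 3.14, 3.14, 3.14].

INTERFACE

Orientations are given as a unit quaternion [w, x, y, z].
In Python, from plant import * gives the robot as it stands.
- The arm moves only by the tool carry_out, never from a script. Its argument "commands" is a list of rows, each an object with "delta_pos": the shift along the tool's x, y, z in units of 40 mm (1.0 is 40 mm), a list of three; "twist": the turn, a rotation vector about the tool's x, y, z in units of 6 degrees (1.0 is 6 degrees), a list of three; "hand": the opening in per cent of the stroke, from 0 (shut) to 100 (fully open). A call has 1 to 8 rows; each row shifts and turns the pose as measured when the row begins, along the tool's axes as they then stand; what a row does not reach is not made up. A row lasts 1/12 s, in which the tool goes at most 41.7 mm and 7.16 degrees, less where a joint would pass 70% of its speed; a pose out of reach is approached as far as the arm can. A call is refused whole if a number of a shift passes 1 or a number of a turn 1, either way. A call with a gripper value outside its range is refused whole. The fingers move at their own pace and stop on an object; "grip_force" is the grip in N (left out, the last holds). Time passes only in rows, so rows that do not move let the fingers close. It gives the time, the measured TCP pose, the force and the opening at its end, in the units of the state.
- observe(): the state, without advancing time (a new reading comes with each control period).
- camera(name): name is "scene" or "top" or "wrist"; returns the picture (384x512x3 uint8, blue, green, red); there is no depth.
- camera_params(name): a dict with "intrinsics" (3x3 intrinsics, pixels), "xyz" and "rotation" of the camera in the world. Camera axes: x right, y down, z forward; pixel columns grow to the right and rows downward; lengths in m; the calibration is good to about 2 mm. A picture is of the moment at which its call begins: read the wrist's pose just before it. camera_params takes no time and is no camera call; for the wrist camera it gives the pose at the moment of the call.
- sign_off(): hands the job in, once; it reports no verdict.
The state is a dict: "time_s": time; "joints": joint angles; "dq": joint speeds; "joint_efforts": joint torques, N m; "eef_pos": TCP position; "eef_rot": TCP orientation; "ft_force": force on the tool from outside, world axes, zero at the start; "ft_torque": the same for the moment, N m; "opening": opening from 0.0 (shut) to 1.0 (fully open).
Only numpy, scipy, OpenCV 4.12 (cv2) and the standard library are available. Lean on these libraries where they do the work, as an engineer would, in place of code of your own. Each camera call takes 0.05 s, during which the arm holds its last target. There are 200 camera calls.

TASK

Turn the revolving recipe-card stand anticlockwise (seen from above) by one notch, by the wing knob on top, so that the green-headed card clicks in at the brass mark on the foot, and let go. Then squeeze the tails of the red spring clip to open it, lift it off the card tray and lower it over the middle of the green card's top edge, one jaw well down on each side and neither touching the card. Finish while still holding it squeezed wide open there, so that I can slip a second card in; leave the striped mug and the dark pepper mill alone.

Things in the scene. Friction and masses are not known exactly. Their poses are not given: they have to be found in the camera images.
- card_stand: Fixed foot of the revolving card stand: dark wooden disc, 190 mm across, 13 mm thick, with a brass index mark on the rim facing the robot. Origin: centre of the underside, on the wheel's vertical axis; its -x points from the axis to the mark. Above it turn a steel notched wheel, a wooden disc 172 mm across (top at 42 mm), six card slots and a thin post with the knob.
- card_wheel (a joint): Turn of the stand's wheel, rad, positive anticlockwise seen from above. About 0 at the start, with the green card one notch (60 degrees) short of the mark; 1.047 with it at the mark. A sprung roller pulls the wheel into a notch every 1.047 rad, from up to 0.4 rad either side; turning it over takes about 0.15 N m.
- knob_grip (a point): Middle of the dark wooden wing knob on the wheel's axis, 157 mm above the worktop. The wing is a bar 46 mm long (this point's x), 14 mm thick (y), 142 to 170 mm above the worktop; it turns with the wheel. Its x axis is the foot's x turned by (joint card_wheel + 0.524) rad about z. The rest of the stand is below 126 mm but for the post (radius 6 mm) under the knob.
- green_card_top (a point): Middle of the top edge of the green-headed card, 125 mm above the worktop. x: square to the card, towards the wheel's axis; y: along the edge; z up. The stiff card is 60 mm wide, 2.5 mm thick, stands upright 66 mm from the axis, free on both sides down to 59 mm above the worktop. With the wheel at 1.047 its axes are the foot's. Four other cards alike; one slot is empty.
- card_tray: Fixed open tray of pale wood, 150 mm (x) by 98 mm (y), 66 mm high, walls 6 mm, with a stack of blank cards inside, 20 mm high. Origin: centre of the underside. The clip is parked on its front wall (the tray's -x side, towards the robot), up to 16 mm off the wall's middle.
- clip: Red spring clip, about 60 g, 40 mm wide (along y, its hinge axis), 88 mm tall, parked upright astride the tray's front wall, jaws down and biting it. Axes as the tray's. Origin on the pivot at mid width, 74 mm above the worktop. Two tails, 30 mm wide, 4 mm thick, rise to 43 mm above the pivot, leaning out along -x and +x: 44 mm over their outer tops. This body is the +x arm and tips with it.
- clip_arm (a joint): Opening of the clip, rad: 0 parked on the 6 mm wall, -0.12 shut, 0.44 at its stop, with about 22 mm between the jaws (38 mm per rad). At the stop the tails measure about 23 mm over the outside and are almost parallel. The tails need about 4 N to begin to open and 9 N to reach the stop. Each arm turns by half this value if squeezed evenly.
- jaw_a (a point): Inner face of the rubber jaw pad of the clip's +x arm, at mid width, 42 mm below the pivot. The jaws end 44 mm below the pivot; the pads are 12 mm tall; the spring coil closes the mouth from 8 mm below the pivot up.
- jaw_b (a point): Inner face of the jaw pad of the clip's -x arm, facing jaw_a.
- mug_1: Striped mug, 90 mm tall, a bystander at the right. Origin: underside.
- mill_1: Dark wooden pepper mill, 58 mm across and 170 mm tall, a bystander towards the back. Origin: underside. It stands near the wall cabinets, which hang from about 0.5 m above the worktop, over all of it beyond about 0.6 m ahead of the robot's base: swing the wrist round on the near side of them.
Things that resemble listed ones, but are neither listed nor needed, are in the scene too. Leave any orange look-alike of the card_tray alone. Of the things that look like the clip, the larger one is meant.

How it is judged:
On the way, in this order (a step that is already met when the one before it is completed fails the run):
1. the wheel has clicked in with the green card at the mark, and the knob has been let go (value of joint card_wheel between 0.967 and 1.127 rad and contact force between the fingers and card_stand below 0.1 N), for 0.2 s.
2. the clip, squeezed open, has been lifted clear of the tray (height (world z) of clip above 0.115 m and value of joint clip_arm above 0.3 rad and contact force between clip and the fingers above 2 N and contact force between clip and card_tray below 0.1 N), for 0.1 s.
At the end, for the whole second after the job is handed in: The green card rests at the mark (within 0.08 rad); the fingers squeeze the clip open by over 0.3 rad (over 2 N), its jaws on either side of the green card, clear of it, jaw ends 8 to 40 mm below its top edge and within 16 mm of its middle; clip and fingers do not touch the stand (value of joint card_wheel between 0.967 and 1.127 rad and value of joint clip_arm above 0.3 rad and contact force between clip and the fingers above 2 N and contact force between each of clip, the fingers and card_stand below 0.2 N and z of jaw_a in the frame of green_card_top between -0.04 and -0.008 m and z of jaw_b in the frame of green_card_top between -0.04 and -0.008 m and y of jaw_a in the frame of green_card_top between -0.016 and 0.016 m and y of jaw_b in the frame of green_card_top between -0.016 and 0.016 m and ((x of jaw_a in the frame of green_card_top between 0.0025 and 0.03 m and x of jaw_b in the frame of green_card_top between -0.03 and -0.0025 m) or (x of jaw_b in the frame of green_card_top between 0.0025 and 0.03 m and x of jaw_a in the frame of green_card_top between -0.03 and -0.0025 m))); the arm keeps its last pose, push and grip.
It fails at once if the mug is pushed more than 30 mm (distance of mug_1 from where it was at the start of the episode above 0.03 m).
It fails at once if the pepper mill is pushed more than 30 mm or knocked over (distance of mill_1 from where it was at the start of the episode above 0.03 m or angle between mill_1's own z axis and vertical above 0.4 rad).
It also fails if it takes over 51 s, if anything falls off the work surface, if the arm or the gripper's body presses on something with over 40 N, if the wrist force passes 120 N, or if a joint passes its speed limit or range.

## Working session

There is one attempt and no reset: what is moved stays moved. The work goes in short steps, Python scripts to look and compute and a tool call to move; the robot and the scene stay as the last step left them, time stands still between calls to the robot, and variables do not carry over. Pictures are saved under pics/ and viewed, about 8 in all and at most 12, crops included, and the job is handed in when it is done.

Besides the shell and the picture viewer there is one more tool, called in YAML: its name, and indented under it one key for each argument. carry_out: Moves the arm, as the interface text tells. Its arguments: {"type":"object","properties":{"commands":{"type":"array"},"grip_force":{"type":"number"}},"required":["commands"]}

```bash
mkdir -p pics; ls; python3 - <<'E'
from plant import *
import cv2,numpy as np
s=observe();print(s['time_s'],s['eef_pos'],s['eef_rot'],s['opening'])
for n in("scene","top"):
    im=camera(n);cv2.imwrite(f"pics/{n}0.png",im)
    p=camera_params(n);print(n,np.round(p["intrinsics"],1).tolist(),np.round(p["xyz"],4),np.round(p["rotation"],4).tolist())
a=cv2.imread("pics/scene0.png");b=cv2.imread("pics/top0.png")
cv2.imwrite("pics/a.png",cv2.resize(a,(800,600)));cv2.imwrite("pics/b.png",cv2.resize(b,(800,600)))
E
```

```text
pics
0.0 [ 0.25049804 -0.57201303  0.19194964] [-6.95659174e-04  9.78775849e-01  2.04932509e-01 -1.45340897e-04] 0.9997351325776693
scene [[426.2, 0.0, 261.6], [0.0, 426.2, 191.0], [0.0, 0.0, 1.0]] [-0.2372 -0.9532  0.8406] [-0.4203, 0.8118, -0.3541, 0.1973]
top [[456.3, 0.0, 247.0], [0.0, 456.3, 187.8], [0.0, 0.0, 1.0]] [ 0.2871 -0.255   1.7226] [-0.0514, 0.7147, -0.6953, 0.0566]
```

View pics/a.png

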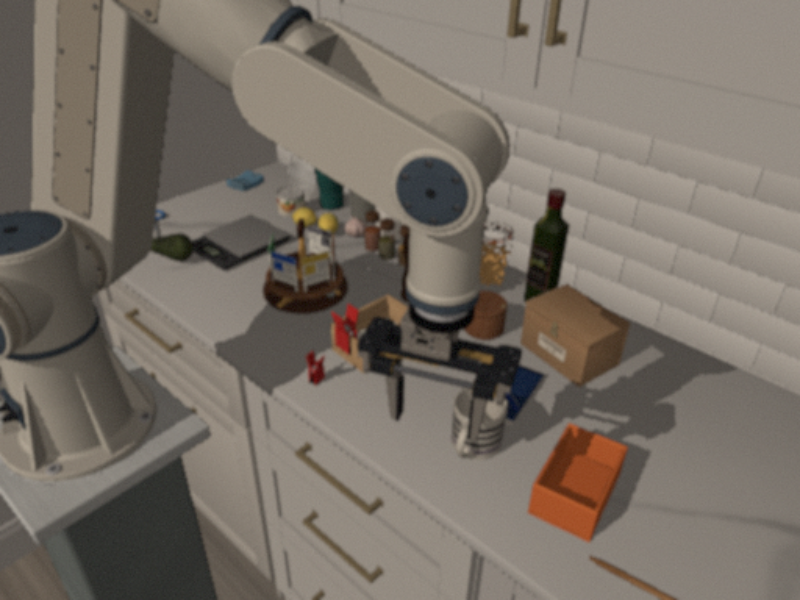

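View pics/b.png

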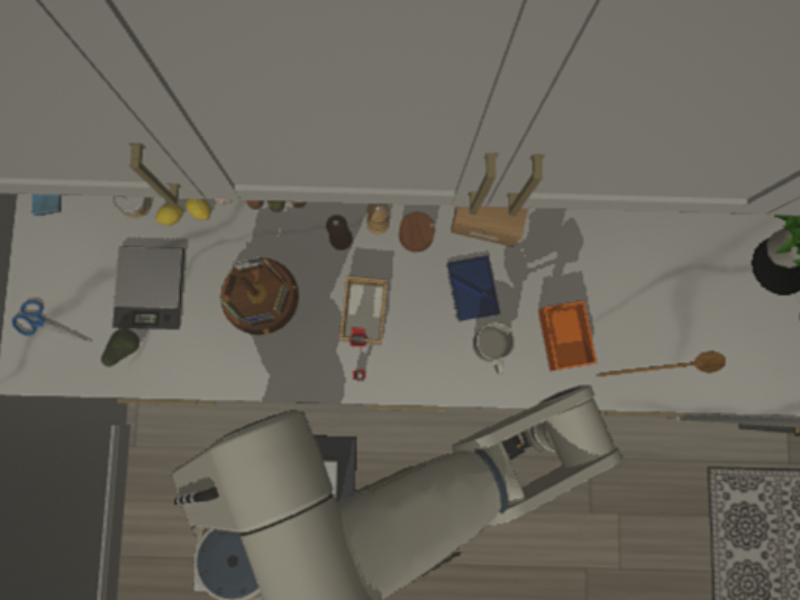

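The scene picture shows the stand at (305,285), the pale tray at (370,330) and the large red clip at (346,330). There is also a small red clip at (316,368) and an orange tray at (580,480).

In the top view the candidates are:
- **Clip:** large (358,337), on the pale tray's front wall. The small one (360,375) is a look-alike.
- **Tray:** pale (365,310). The orange one (568,335) is a look-alike.
- **Others:** stand (259,295), mug (493,342), mill (339,232).

I choose the large clip on the pale tray and will check it in a close crop.

```bash
cat > h.py <<'E'
from plant import *
import cv2,numpy as np
from scipy.spatial.transform import Rotation as R
def Q(q): return R.from_quat([q[1],q[2],q[3],q[0]])
def params(n):
    p=camera_params(n); r=np.array(p["rotation"],float)
    M=Q(r).as_matrix() if r.size==4 else r.reshape(3,3)
    return np.array(p["intrinsics"]),np.array(p["xyz"]),M
def ray(P,uv,z):
    K,t,M=P; d=M@np.linalg.solve(K,[uv[0],uv[1],1.]); return t+d*(z-t[2])/d[2]
def proj(P,X):
    K,t,M=P; c=K@(M.T@(np.atleast_2d(X)-t).T); return (c[:2]/c[2]).T
E
python3 - <<'E'
from h import *
P=params("top")
f=1.5625
for n,u,v,z in[("stand",259,295,.02),("knob",257,290,.157),("clip",358,337,.11),("trayTL",347,278,.066),("TR",388,281,.066),("BR",381,344,.066),("BL",341,340,.066),("mill",339,232,.1),("mug",493,342,.09)]:
    print(n,np.round(ray(P,(u/f,v/f),z),3))
b=cv2.imread("pics/top0.png")[155:255,130:260]
cv2.imwrite("pics/c.png",cv2.resize(b,None,fx=6,fy=6,interpolation=cv2.INTER_CUBIC))
E
```

```text
stand [0.537 0.042 0.02 ]
knob [0.528 0.023 0.157]
clip [ 0.434 -0.203  0.11 ]
trayTL [ 0.577 -0.171  0.066]
TR [ 0.572 -0.268  0.066]
BR [ 0.423 -0.256  0.066]
BL [ 0.43  -0.162  0.066]
mill [ 0.679 -0.15   0.1  ]
mug [ 0.433 -0.512  0.09 ]
```

View pics/c.png

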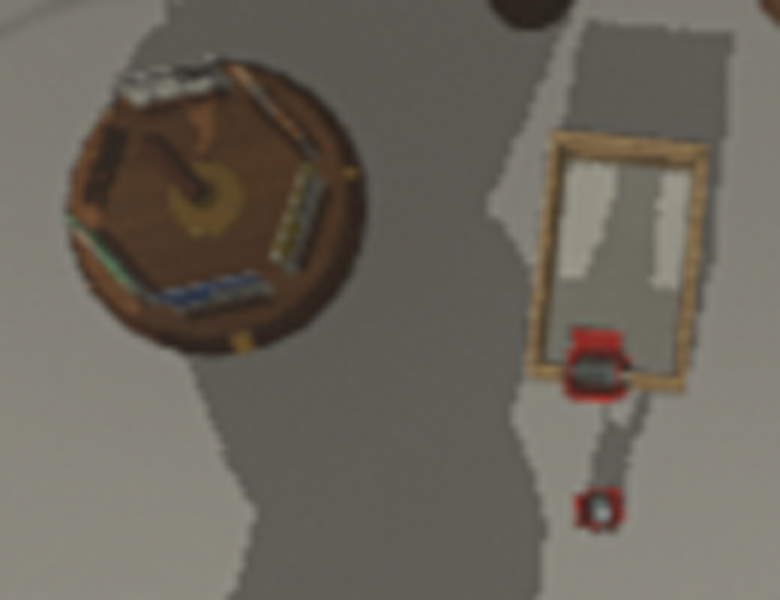

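The crop shows the stand foot centred near (218,206), the brass mark at (241,343) and the green card at (110,260). The knob and post lean to about (160,150). The large clip is astride the pale tray's front wall at (595,370), and the small look-alike is on the worktop at (600,510). The choice is confirmed.

```bash
cat >> h.py <<'E'
def yaw(s):
    y=Q(s['eef_rot']).as_matrix()[:,1]; return np.degrees(np.arctan2(y[1],y[0]))
def plan(pos,psi):
    "tool-axis shift in units at present attitude, and at final attitude; rotvec units"
    s=observe(); M=Q(s['eef_rot']); c,sn=np.cos(np.radians(psi)),np.sin(np.radians(psi))
    T=R.from_matrix(np.array([[-sn,c,0],[c,sn,0],[0,0,-1]]))
    if pos is None: pos=s['eef_pos']
    d=np.array(pos)-s['eef_pos']
    print("t",round(s['time_s'],2),"pos",np.round(s['eef_pos'],4),"psi",round(yaw(s),2),"open",round(s['opening'],3),"F",np.round(s['ft_force'],1),"q",np.round(s['joints'],2))
    print("now-axes",np.round(M.inv().apply(d)/.04,2),"end-axes",np.round(T.inv().apply(d)/.04,2),"twist",np.round((M.inv()*T).as_rotvec(degrees=True)/6,2))
E
python3 - <<'E'
from h import *
P=params("top")
g=lambda u,v,z:ray(P,(130+u/6-.5,155+v/6-.5),z)
# foot rim fit
c=np.mean([g(68,206,.013),g(368,206,.013),g(218,57,.013),g(218,355,.013)],0);m=g(241,338,.013)
print("c",c,"mark",m,"yaw",np.degrees(np.arctan2(*(c-m)[1::-1])))
A=[g(*p,.066) for p in((553,132),(708,146),(686,391),(527,378))];print(np.round(A,3))
mid=(A[2]+A[3])/2;bk=(A[0]+A[1])/2;d=bk-mid;print("tray yaw",np.degrees(np.arctan2(d[1],d[0])),"front",mid)
print("clip",g(597,372,.074), g(596,332,.117))
yw=np.degrees(np.arctan2(*(c-m)[1::-1]))
plan([c[0],c[1],.27],yw+30-90)
E
```

```text
c [0.53849578 0.04273906 0.013     ] mark [0.45502422 0.02387448 0.013     ] yaw 12.734909117239857
[[ 0.582 -0.169  0.066]
 [ 0.576 -0.265  0.066]
 [ 0.425 -0.255  0.066]
 [ 0.43  -0.159  0.066]]
tray yaw -3.7258545240466225 front [ 0.42771139 -0.20722802  0.066     ]
clip [ 0.43442084 -0.20149205  0.074     ] [ 0.45415089 -0.20152375  0.117     ]
t 0.1 pos [ 0.2505 -0.5721  0.1921] psi -66.35 open 1.001 F [-0.4 -0.6 -0.4] q [-1.16  0.35  1.63 -0.    1.16 -0.  ]
now-axes [ 12.76 -11.19  -1.94] end-axes [15.72 -6.4  -1.95] twist [-0.01 -0.   -3.18]
```

carry_out:
  commands:
    - {"delta_pos": [0, 0, -1], "twist": [0, 0, -1], "hand": 100}
    - {"delta_pos": [0, 0, -1], "twist": [0, 0, -1], "hand": 100}
    - {"delta_pos": [0.5, -0.2, 0], "twist": [0, 0, -1], "hand": 100}
    - {"delta_pos": [0.92, -0.39, 0], "twist": [0, 0, 0], "hand": 100}
    - {"delta_pos": [0.92, -0.39, 0], "twist": [0, 0, 0], "hand": 100}
    - {"delta_pos": [0.92, -0.39, 0], "twist": [0, 0, 0], "hand": 100}
    - {"delta_pos": [0.92, -0.39, 0], "twist": [0, 0, 0], "hand": 100}
    - {"delta_pos": [0.92, -0.39, 0], "twist": [0, 0, 0], "hand": 100}

```text
time_s: 0.77
eef_pos: [0.3443, -0.3698, 0.2722]
eef_rot: [-0.003, 0.933, 0.359, -0.001]
ft_force: [1.3, 0.2, -0.6]
opening: 0.998
```

carry_out:
  commands:
    - {"delta_pos": [0.92, -0.39, 0], "twist": [0, 0, 0], "hand": 100}
    - {"delta_pos": [0.92, -0.39, 0], "twist": [0, 0, 0], "hand": 100}
    - {"delta_pos": [0.92, -0.39, 0], "twist": [0, 0, 0], "hand": 100}
    - {"delta_pos": [0.92, -0.39, 0], "twist": [0, 0, 0], "hand": 100}
    - {"delta_pos": [0.92, -0.39, 0], "twist": [0, 0, 0], "hand": 100}
    - {"delta_pos": [0.92, -0.39, 0], "twist": [0, 0, 0], "hand": 100}

```text
time_s: 1.27
eef_pos: [0.4462, -0.1413, 0.2723]
eef_rot: [-0.003, 0.934, 0.358, -0.001]
ft_force: [1.5, -0.3, 0.3]
opening: 1.002
```

```bash
python3 - <<'E'
from h import *
plan([.5385,.0427,.27],-47.3)
E
```

```text
t 1.27 pos [ 0.4462 -0.1413  0.2723] psi -48.06 open 1.002 F [ 1.5 -0.3  0.3] q [-0.31  0.03  1.85  0.    1.26  0.52]
now-axes [ 4.79 -1.88  0.07] end-axes [ 4.82 -1.82  0.06] twist [-0.06 -0.01 -0.13]
```

carry_out:
  commands:
    - {"delta_pos": [0.95, -0.38, 0], "twist": [0, 0, 0], "hand": 100}
    - {"delta_pos": [0.95, -0.38, 0], "twist": [0, 0, 0], "hand": 100}
    - {"delta_pos": [0.95, -0.38, 0], "twist": [0, 0, -0.1], "hand": 100}
    - {"delta_pos": [0.9, -0.3, 0], "twist": [0, 0, 0], "hand": 100}
    - {"delta_pos": [0, 0, 0], "twist": [0, 0, 0], "hand": 100}

```text
time_s: 1.68
eef_pos: [0.5204, 0.0127, 0.2724]
eef_rot: [-0.004, 0.931, 0.365, -0.0]
ft_force: [-0.4, -0.0, -0.8]
opening: 1.0
```

```bash
python3 - <<'E'
from h import *
import pickle
plan([.5385,.0427,.27],-47.3)
P=params("wrist"); im=camera("wrist"); print(P[1],P[2].round(3).tolist(),P[0].tolist())
cv2.imwrite("pics/w1.png",im); pickle.dump(P,open("w1.pkl","wb"))
print(proj(P,[[.5385,.0427,.157],[.5385,.0427,.013],[.455,.0239,.013]]))
cv2.imwrite("pics/w1b.png",cv2.resize(im,(768,576)))
E
```

```text
t 1.68 pos [0.5204 0.0127 0.2724] psi -47.2 open 1.0 F [-0.4 -0.  -0.8] q [0.02 0.12 1.76 0.01 1.27 0.84]
now-axes [ 0.84 -0.24  0.06] end-axes [ 0.84 -0.24  0.06] twist [-0.07 -0.03  0.02]
[0.57126989 0.05761147 0.46362678] [[0.679, -0.711, -0.182], [-0.734, -0.661, -0.158], [-0.008, 0.24, -0.971]] [[318.22453915824735, 0.0, 254.7107630945488], [0.0, 318.22453915824735, 194.7120299174205], [0.0, 0.0, 1.0]]
[[245.41668731 152.50453587]
 [249.13319047 141.01936243]
 [219.88835834 192.36828493]]
```

View pics/w1b.png

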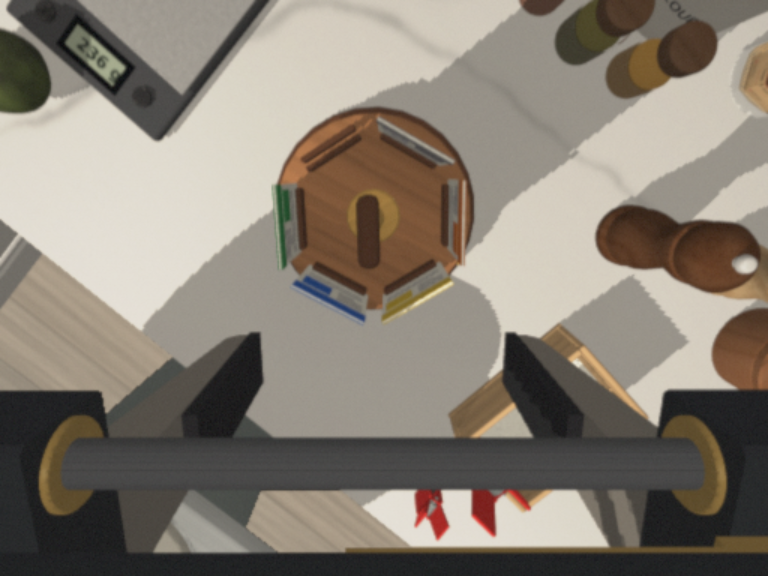

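The wrist picture shows the wing knob from (368,197) to (368,268), parallel to tool x. The green card is at the left, (280,185) to (281,268). The clip is at the bottom, around (480,505), partly hidden by the gripper.

```bash
python3 - <<'E'
from h import *
import pickle
P=pickle.load(open("w1.pkl","rb"))
g=lambda u,v,z:ray(P,(u/1.5-.2,v/1.5-.2),z)
a,b=g(368,268,.17),g(369,197,.17);d=b-a
print("knob",(a+b)/2,np.linalg.norm(d),np.degrees(np.arctan2(d[1],d[0])))
a,b=g(282,268,.125),g(277,185,.125);d=b-a
print("card",(a+b)/2,np.linalg.norm(d),np.degrees(np.arctan2(d[1],d[0])))
f=np.mean([g(278,210,.042),g(473,210,.042)],0);print(f)
k=(g(368,268,.17)+g(369,197,.17))/2
plan([k[0],k[1],.141],-47.3)
E
```

```text
knob [0.53806971 0.04161556 0.17      ] 0.04363889390481981 41.59602482745613
card [0.49314437 0.0881033  0.125     ] 0.058558105820635045 43.30069580241601
[0.54257102 0.04386537 0.042     ]
t 1.73 pos [0.5189 0.0106 0.2721] psi -47.16 open 1.002 F [-0.1 -0.8 -0.7] q [0.01 0.12 1.76 0.01 1.27 0.83]
now-axes [ 0.88 -0.22  3.28] end-axes [ 0.88 -0.25  3.28] twist [-0.07 -0.01  0.02]
```

carry_out:
  commands:
    - {"delta_pos": [0.88, -0.23, 0.3], "twist": [0, 0, 0], "hand": 100}
    - {"delta_pos": [0, 0, 0.95], "twist": [0, 0, 0], "hand": 70}
    - {"delta_pos": [0, 0, 0.95], "twist": [0, 0, 0], "hand": 60}
    - {"delta_pos": [0, 0, 0.95], "twist": [0, 0, 0], "hand": 50}
    - {"delta_pos": [0, 0, 0], "twist": [0, 0, 0], "hand": 50}
  grip_force: 25

```text
time_s: 2.15
eef_pos: [0.5393, 0.0402, 0.1444]
eef_rot: [-0.002, 0.931, 0.366, 0.001]
ft_force: [-0.3, 0.4, -0.9]
opening: 0.729
```

```bash
python3 - <<'E'
from h import *
plan([.538,.0418,.141],-47.3)
E
```

```text
t 2.15 pos [0.5393 0.0402 0.1444] psi -47.08 open 0.729 F [-0.3  0.4 -0.9] q [0.07 0.28 1.86 0.   1.   0.89]
now-axes [ 0.   -0.05  0.08] end-axes [ 0.   -0.05  0.08] twist [-0.02 -0.03  0.04]
```

carry_out:
  commands:
    - {"delta_pos": [0, -0.05, 0.08], "twist": [0, 0, 0], "hand": 0}
    - {"delta_pos": [0, 0, 0], "twist": [0, 0, 0], "hand": 0}
    - {"delta_pos": [0, 0, 0], "twist": [0, 0, 0], "hand": 0}
    - {"delta_pos": [0, 0, 0], "twist": [0, 0, 0], "hand": 0}
    - {"delta_pos": [0, 0, 0], "twist": [0, 0, 0], "hand": 0}
    - {"delta_pos": [0, 0, 0], "twist": [0, 0, 0], "hand": 0}
    - {"delta_pos": [0, 0, 0], "twist": [0, 0, 0], "hand": 0}
    - {"delta_pos": [0, 0, 0], "twist": [0, 0, 0], "hand": 0}

```text
time_s: 2.82
eef_pos: [0.5412, 0.0385, 0.15]
eef_rot: [-0.0, 0.931, 0.364, 0.005]
ft_force: [1.0, 0.6, 0.2]
opening: 0.153
```

carry_out:
  commands:
    - {"delta_pos": [0, 0, 0], "twist": [0, 0, -0.9], "hand": 0}
    - {"delta_pos": [0, 0, 0], "twist": [0, 0, -0.9], "hand": 0}
    - {"delta_pos": [0, 0, 0], "twist": [0, 0, -0.9], "hand": 0}
    - {"delta_pos": [0, 0, 0], "twist": [0, 0, -0.9], "hand": 0}

```text
time_s: 3.15
eef_pos: [0.5421, 0.0387, 0.1515]
eef_rot: [0.002, 0.843, 0.538, 0.006]
ft_force: [-0.4, 0.7, -0.8]
opening: 0.002
```

```bash
python3 - <<'E'
from h import *
plan([.5405,.039,.146],13)
E
```

```text
t 3.15 pos [0.5421 0.0387 0.1515] psi -24.96 open 0.002 F [-0.4  0.7 -0.8] q [0.07 0.27 1.86 0.   1.01 0.5 ]
now-axes [-0.01 -0.04  0.14] end-axes [ 0.02 -0.04  0.14] twist [ 0.11 -0.05 -6.33]
```

```bash
python3 - <<'E'
from h import *
im=camera("wrist"); cv2.imwrite("pics/w2.png",cv2.resize(im,(768,576)))
im=camera("scene")[130:210,150:250]; cv2.imwrite("pics/s2.png",im)
w=cv2.resize(cv2.imread("pics/w2.png"),(560,420)); s=cv2.resize(im,(525,420),interpolation=cv2.INTER_CUBIC)
cv2.imwrite("pics/m2.png",cv2.resize(np.hstack([w,s]),(800,310)))
E
```

```text
(no output)
```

View pics/m2.png

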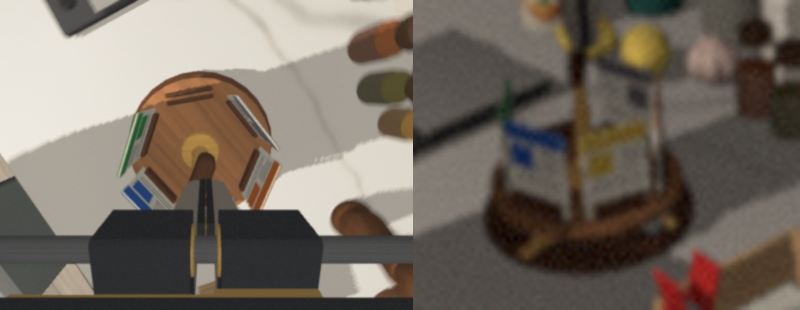

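```bash
python3 - <<'E'
from h import *
im=cv2.imread("pics/w2.png")[120:420,130:430]
cv2.imwrite("pics/w2c.png",cv2.resize(im,(600,600),interpolation=cv2.INTER_CUBIC))
P=params("wrist");s=observe();M=Q(s['eef_rot'])
print(P[1],M.inv().apply(P[1]-s['eef_pos']))
t=s['eef_pos']
f=lambda X:((proj(P,X)*1.5-[130,120])*2).round()
print("tcp",f(t),"knobtop",f([.538,.0418,.17]),"axis at .042",f([.538,.0418,.042]), "foot c", f([.5385,.0427,.013]))
print(s['joint_efforts'],s['ft_force'],s['ft_torque'],s['eef_pos'],s['opening'])
E
```

```text
[0.56911865 0.09979259 0.34305583] [ 0.06834163  0.00021314 -0.1910582 ]
tcp [[503. 438.]] knobtop [[478. 465.]] axis at .042 [[485. 323.]] foot c [[486. 302.]]
[ 6.09430281e-03 -5.02288592e+01 -3.05237210e+01  7.31025240e-02
 -7.69695290e-02 -1.72920574e+00] [-0.78326046  0.05896489  0.31706182] [-0.01588307 -0.10576722  0.0566157 ] [0.54209543 0.03873476 0.15144281] 0.005584700749562041
```

View pics/w2c.png

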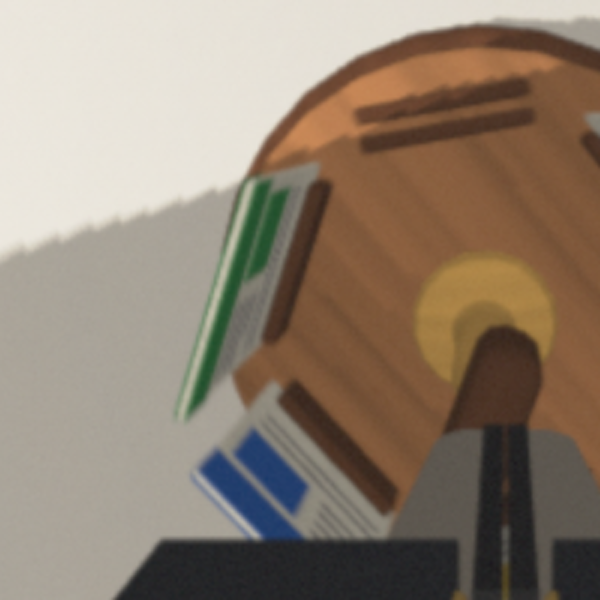

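```bash
python3 - <<'E'
from h import *
import pickle
P=params("wrist")
f=lambda P,X:((proj(P,X)*1.5-[130,120])*2).round()
P1=pickle.load(open("w1.pkl","rb"))
for ax in ([.5385,.0427],[.541,.043]):
  for z in(.13,.15,.17):
    for a in (42.7,47,38):
      e=np.array([np.cos(np.radians(a)),np.sin(np.radians(a))])*.023
      X=[[ax[0]+e[0],ax[1]+e[1],z],[ax[0]-e[0],ax[1]-e[1],z]]
      print(ax,z,a,f(P,X).tolist(),(proj(P1,X)*1.5).round().tolist())
E
```

```text
[0.5385, 0.0427] 0.13 42.7 [[519.0, 309.0], [445.0, 485.0]] [[369.0, 191.0], [370.0, 257.0]]
[0.5385, 0.0427] 0.13 47 [[512.0, 307.0], [452.0, 487.0]] [[367.0, 191.0], [372.0, 257.0]]
[0.5385, 0.0427] 0.13 38 [[526.0, 313.0], [438.0, 482.0]] [[372.0, 191.0], [367.0, 257.0]]
[0.5385, 0.0427] 0.15 42.7 [[521.0, 329.0], [441.0, 520.0]] [[368.0, 192.0], [369.0, 262.0]]
[0.5385, 0.0427] 0.15 47 [[513.0, 326.0], [448.0, 522.0]] [[366.0, 192.0], [371.0, 262.0]]
[0.5385, 0.0427] 0.15 38 [[529.0, 332.0], [433.0, 517.0]] [[371.0, 192.0], [366.0, 262.0]]
[0.5385, 0.0427] 0.17 42.7 [[524.0, 352.0], [435.0, 562.0]] [[367.0, 193.0], [368.0, 268.0]]
[0.5385, 0.0427] 0.17 47 [[515.0, 349.0], [443.0, 565.0]] [[364.0, 193.0], [370.0, 268.0]]
[0.5385, 0.0427] 0.17 38 [[533.0, 356.0], [426.0, 558.0]] [[370.0, 193.0], [365.0, 268.0]]
[0.541, 0.043] 0.13 42.7 [[528.0, 304.0], [454.0, 480.0]] [[372.0, 188.0], [372.0, 254.0]]
[0.541, 0.043] 0.13 47 [[521.0, 301.0], [461.0, 482.0]] [[369.0, 188.0], [374.0, 254.0]]
[0.541, 0.043] 0.13 38 [[536.0, 307.0], [447.0, 477.0]] [[374.0, 188.0], [369.0, 254.0]]
[0.541, 0.043] 0.15 42.7 [[531.0, 322.0], [450.0, 514.0]] [[371.0, 188.0], [371.0, 259.0]]
[0.541, 0.043] 0.15 47 [[524.0, 320.0], [458.0, 517.0]] [[368.0, 189.0], [373.0, 259.0]]
[0.541, 0.043] 0.15 38 [[540.0, 326.0], [442.0, 511.0]] [[374.0, 189.0], [368.0, 259.0]]
[0.541, 0.043] 0.17 42.7 [[535.0, 345.0], [446.0, 556.0]] [[370.0, 189.0], [370.0, 265.0]]
[0.541, 0.043] 0.17 47 [[527.0, 342.0], [454.0, 558.0]] [[367.0, 190.0], [373.0, 265.0]]
[0.541, 0.043] 0.17 38 [[544.0, 349.0], [437.0, 552.0]] [[373.0, 190.0], [367.0, 265.0]]
```

The picture is a crop of the previous one. The fingers shut on top of the knob, and the wheel has not turned. Seen in both wrist pictures, the finger ends sit about 20 to 25 mm higher than the reported TCP. I'll lift, turn back and go lower with a narrower opening.

carry_out:
  commands:
    - {"delta_pos": [0, 0, -0.7], "twist": [0, 0, 0], "hand": 48}
    - {"delta_pos": [0, 0, 0], "twist": [0, 0, 0.9], "hand": 48}
    - {"delta_pos": [0, 0, 0], "twist": [0, 0, 0.9], "hand": 48}
    - {"delta_pos": [0, 0, 0], "twist": [0, 0, 0.9], "hand": 48}
    - {"delta_pos": [0, 0, 0], "twist": [0, 0, 0.95], "hand": 48}
    - {"delta_pos": [0, 0, 0], "twist": [0, 0, 0], "hand": 48}

```text
time_s: 3.75
eef_pos: [0.542, 0.0389, 0.1814]
eef_rot: [0.0, 0.938, 0.348, 0.006]
ft_force: [-0.4, -0.0, -0.9]
opening: 0.414
```

```bash
python3 - <<'E'
from h import *
plan([.5385,.0422,.120],-47.3)
im=camera("wrist"); cv2.imwrite("pics/w3.png",cv2.resize(im,(768,576)))
P=params("wrist");s=observe();M=Q(s['eef_rot'])
h=s['opening']*.046
for dz in(0,-.01,-.02,-.025):
  print(dz,[(proj(P,s['eef_pos']+M.apply([.01,y,dz]))*1.5).round()[0].tolist() for y in(-h,h)])
print("knob",(proj(P,[.5385,.0422,.17])*1.5).round())
E
```

```text
t 3.75 pos [0.542  0.0389 0.1814] psi -49.31 open 0.414 F [-0.4 -0.  -0.9] q [0.07 0.23 1.83 0.   1.07 0.93]
now-axes [-0.03 -0.13  1.53] end-axes [-0.01 -0.12  1.53] twist [ 0.05 -0.11 -0.33]
0 [[331.0, 316.0], [432.0, 316.0]]
-0.01 [[329.0, 324.0], [435.0, 324.0]]
-0.02 [[326.0, 332.0], [438.0, 332.0]]
-0.025 [[324.0, 336.0], [439.0, 336.0]]
knob [[371. 332.]]
```

View pics/w3.png

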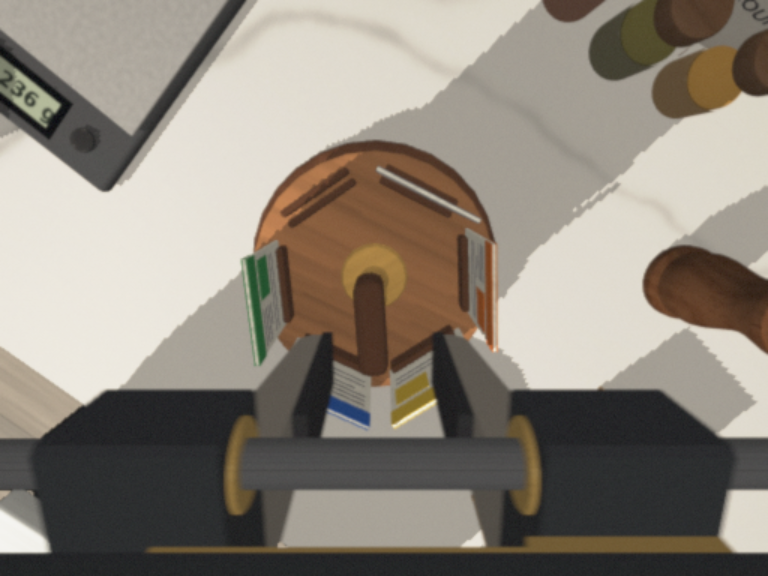

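The wrist picture shows the finger ends at (331,335) and (434,335), and the knob wing from (370,280) to (372,375). Position and width both fit finger ends about 20 to 25 mm short of the reported TCP. The wing lies some 4 mm to tool -y of the finger centre.

carry_out:
  commands:
    - {"delta_pos": [-0.02, -0.12, 0], "twist": [0.05, -0.1, -0.33], "hand": 45}
    - {"delta_pos": [0, 0, 0.75], "twist": [0, 0, 0], "hand": 45}
    - {"delta_pos": [0, 0, 0.75], "twist": [0, 0, 0], "hand": 40}
    - {"delta_pos": [0, 0, 0], "twist": [0, 0, 0], "hand": 40}
  grip_force: 25

```text
time_s: 4.13
eef_pos: [0.5394, 0.0429, 0.1218]
eef_rot: [0.0, 0.928, 0.373, 0.002]
ft_force: [-0.6, -0.4, -0.5]
opening: 0.4
```

```bash
python3 - <<'E'
from h import *
plan([.5385,.0422,.120],-47.3)
E
```

```text
t 4.13 pos [0.5394 0.0429 0.1218] psi -46.15 open 0.4 F [-0.6 -0.4 -0.5] q [0.08 0.3  1.88 0.   0.95 0.88]
now-axes [-0.03 -0.    0.05] end-axes [-0.03 -0.    0.05] twist [ 0.02 -0.03  0.19]
```

carry_out:
  commands:
    - {"delta_pos": [0, 0, 0], "twist": [0, 0, 0], "hand": 0}
    - {"delta_pos": [0, 0, 0], "twist": [0, 0, 0], "hand": 0}
    - {"delta_pos": [0, 0, 0], "twist": [0, 0, 0], "hand": 0}
    - {"delta_pos": [0, 0, 0], "twist": [0, 0, 0], "hand": 0}
    - {"delta_pos": [0, 0, 0], "twist": [0, 0, 0], "hand": 0}
    - {"delta_pos": [0, 0, 0], "twist": [0, 0, 0], "hand": 0}

```text
time_s: 4.63
eef_pos: [0.5391, 0.0436, 0.1239]
eef_rot: [-0.0, 0.926, 0.376, 0.001]
ft_force: [1.6, 0.4, -11.0]
opening: 0.15
```

carry_out:
  commands:
    - {"delta_pos": [0, 0, 0], "twist": [0, 0, -0.8], "hand": 0}
    - {"delta_pos": [0, 0, 0], "twist": [0, 0, -0.8], "hand": 0}
    - {"delta_pos": [0, 0, 0], "twist": [0, 0, -0.8], "hand": 0}

```text
time_s: 4.88
eef_pos: [0.5387, 0.044, 0.1238]
eef_rot: [-0.001, 0.871, 0.492, 0.001]
ft_force: [0.4, 1.8, -8.2]
opening: 0.15
```

```bash
python3 - <<'E'
from h import *
plan([.5385,.0422,.122],13)
print(observe()['ft_torque'])
E
```

```text
t 4.88 pos [0.5387 0.044  0.1238] psi -31.09 open 0.15 F [ 0.4  1.8 -8.2] q [0.08 0.3  1.88 0.   0.96 0.62]
now-axes [-0.04  0.02  0.05] end-axes [-0.04 -0.02  0.05] twist [ 0.01 -0.02 -7.35]
[ 0.10558577 -0.29716289 -0.17554406]
```

Gripped: the opening holds at 0.15 and a detent torque shows. I'll keep turning and add a little downward shift to relieve Fz.

carry_out:
  commands:
    - {"delta_pos": [0, 0, 0.02], "twist": [0, 0, -0.95], "hand": 0}
    - {"delta_pos": [0, 0, 0.02], "twist": [0, 0, -0.95], "hand": 0}
    - {"delta_pos": [0, 0, 0], "twist": [0, 0, -0.95], "hand": 0}
    - {"delta_pos": [0, 0, 0], "twist": [0, 0, -0.95], "hand": 0}
    - {"delta_pos": [0, 0, 0], "twist": [0, 0, -0.95], "hand": 0}
    - {"delta_pos": [0, 0, 0], "twist": [0, 0, -0.95], "hand": 0}
    - {"delta_pos": [0, 0, 0], "twist": [0, 0, -0.95], "hand": 0}

```text
time_s: 5.47
eef_pos: [0.5371, 0.0443, 0.1238]
eef_rot: [-0.001, 0.638, 0.77, 0.001]
ft_force: [-0.0, 0.3, -7.7]
opening: 0.152
```

```bash
python3 - <<'E'
from h import *
plan([.5385,.0422,.122],13)
print(observe()['ft_torque'])
E
```

```text
t 5.47 pos [0.5371 0.0443 0.1238] psi 10.77 open 0.152 F [-0.   0.3 -7.7] q [ 0.08  0.3   1.88  0.    0.96 -0.11]
now-axes [-0.06  0.03  0.05] end-axes [-0.06  0.02  0.05] twist [-0.01 -0.03 -0.37]
[-0.0933777  -0.40165863 -0.03411754]
```

Nearly there. A small final turn, then open and wait, and raise straight up.

carry_out:
  commands:
    - {"delta_pos": [0, 0, 0], "twist": [0, 0, -0.4], "hand": 0}
    - {"delta_pos": [0, 0, 0], "twist": [0, 0, 0], "hand": 45}
    - {"delta_pos": [0, 0, 0], "twist": [0, 0, 0], "hand": 45}
    - {"delta_pos": [0, 0, 0], "twist": [0, 0, 0], "hand": 45}
    - {"delta_pos": [0, 0, -0.9], "twist": [0, 0, 0], "hand": 60}
    - {"delta_pos": [0, 0, -0.9], "twist": [0, 0, 0], "hand": 70}
    - {"delta_pos": [0, 0, -0.9], "twist": [0, 0, 0], "hand": 80}
    - {"delta_pos": [-0.9, 0, -0.9], "twist": [0, 0, 0], "hand": 80}

```text
time_s: 6.13
eef_pos: [0.5405, 0.0178, 0.263]
eef_rot: [-0.005, 0.621, 0.784, -0.002]
ft_force: [2.1, -0.2, 0.8]
opening: 0.633
```

```bash
python3 - <<'E'
from h import *
import pickle
plan([.43,-.10,.27],-3.7)
P=params("wrist");im=camera("wrist"); cv2.imwrite("pics/w4.png",cv2.resize(im,(768,576)));pickle.dump(P,open("w4.pkl","wb"))
print(observe()['ft_torque'])
E
```

```text
t 6.13 pos [0.5405 0.0178 0.263 ] psi 13.25 open 0.633 F [ 2.1 -0.2  0.8] q [ 0.03  0.16  1.72  0.    1.26 -0.21]
now-axes [-2.23 -3.37 -0.16] end-axes [-3.12 -2.57 -0.18] twist [-0.09 -0.04  2.83]
[-0.07901559 -0.18036725 -0.03903995]
```

View pics/w4.png

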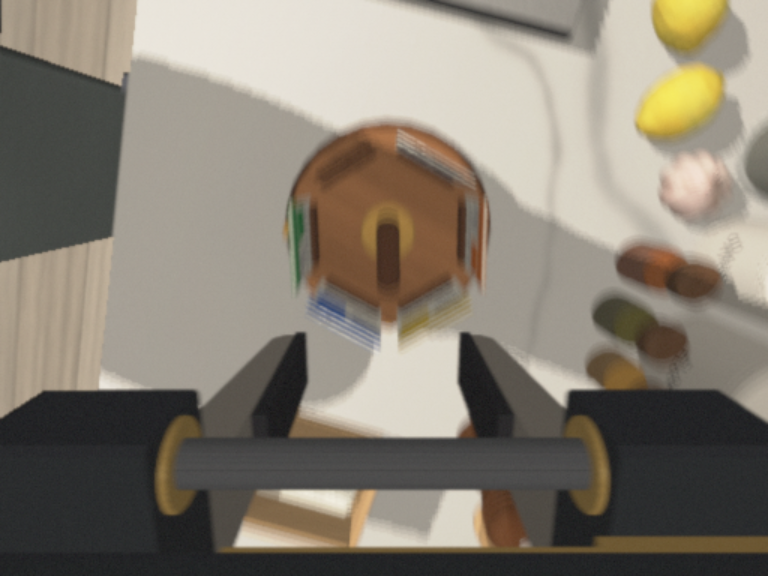

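The green card is now on the robot side at (297,245), beside the brass glimpse at (288,230). The knob is released and the wheel reads at the mark (the wing stands square to the card row). Going to the clip, to a view straight above it.

carry_out:
  commands:
    - {"delta_pos": [-0.9, -0.4, 0], "twist": [0, 0, 0.95], "hand": 65}
    - {"delta_pos": [-0.9, -0.3, 0], "twist": [0, 0, 0.95], "hand": 65}
    - {"delta_pos": [-0.9, -0.3, 0], "twist": [0, 0, 0.93], "hand": 65}
    - {"delta_pos": [-0.95, -0.3, 0], "twist": [0, 0, 0], "hand": 65}
    - {"delta_pos": [-0.95, -0.3, 0], "twist": [0, 0, 0], "hand": 65}
    - {"delta_pos": [-0.95, -0.3, 0], "twist": [0, 0, 0], "hand": 65}
    - {"delta_pos": [-0.95, -0.3, 0.1], "twist": [0, 0, 0], "hand": 65}

```text
time_s: 6.77
eef_pos: [0.4637, -0.2533, 0.2737]
eef_rot: [0.008, 0.736, 0.677, 0.006]
ft_force: [0.6, 0.3, -0.1]
opening: 0.65
```

```bash
python3 - <<'E'
from h import *
plan([.43,-.265,.25],-3.7)
E
```

```text
t 6.77 pos [ 0.4637 -0.2533  0.2737] psi -4.78 open 0.65 F [ 0.6  0.3 -0.1] q [-0.51  0.12  1.76  0.01  1.25 -0.43]
now-axes [-0.36 -0.83  0.58] end-axes [-0.35 -0.82  0.59] twist [ 0.19  0.02 -0.18]
```

carry_out:
  commands:
    - {"delta_pos": [-0.35, -0.82, 0.3], "twist": [0.19, 0.02, -0.18], "hand": 65}
    - {"delta_pos": [0, 0, 0.2], "twist": [0, 0, 0], "hand": 65}
    - {"delta_pos": [0, 0, 0], "twist": [0, 0, 0], "hand": 65}
    - {"delta_pos": [0, 0, 0], "twist": [0, 0, 0], "hand": 65}

```text
time_s: 7.1
eef_pos: [0.4259, -0.2731, 0.2538]
eef_rot: [0.002, 0.734, 0.679, -0.001]
ft_force: [0.4, 0.3, -0.5]
opening: 0.652
```

```bash
python3 - <<'E'
from h import *
import pickle
P=params("wrist");im=camera("wrist"); cv2.imwrite("pics/w5.png",cv2.resize(im,(768,576)));pickle.dump(P,open("w5.pkl","wb"))
plan([.4305,-.2015,.25],-3.7)
print((proj(P,[[.4305,-.2015,.074],[.4277,-.2072,.066]])*1.5).round())
E
```

```text
t 7.15 pos [ 0.4264 -0.2728  0.2539] psi -4.42 open 0.652 F [0.4 0.1 0. ] q [-0.57  0.11  1.81 -0.    1.22 -0.49]
now-axes [ 1.79 -0.04  0.09] end-axes [ 1.79 -0.01  0.1 ] twist [ 0.03  0.04 -0.12]
[[380. 167.]
 [377. 175.]]
```

View pics/w5.png

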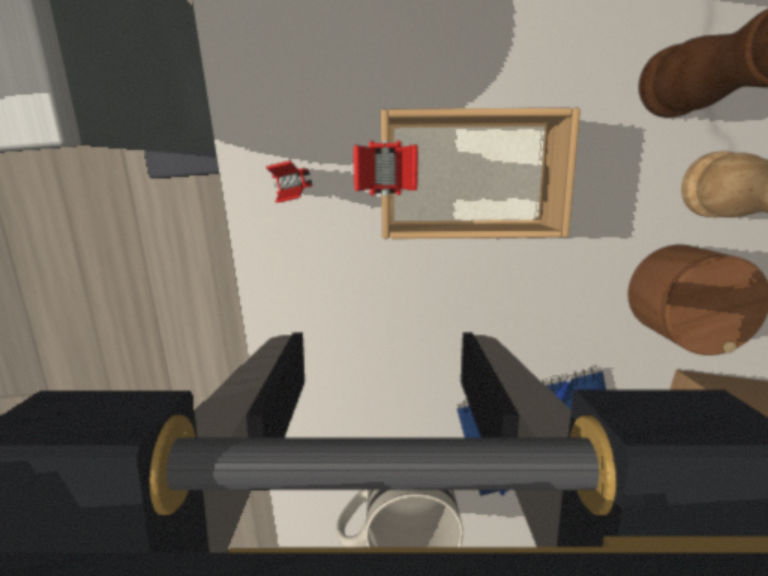

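The wrist picture shows the large clip's tails from u 354 to 417 and v 143 to 190, on the pale tray's front wall (u 386). The tray is square to the image to within about half a degree. The small clip is apart at (290,182), and the mug is at the bottom (410,520), away from the fingers.

```bash
python3 - <<'E'
from h import *
import pickle
P=pickle.load(open("w5.pkl","rb"))
g=lambda u,v,z:ray(P,(u/1.5-.2,v/1.5-.2),z)
a,b=g(354,168,.117),g(417,167,.117);print("tails",(a+b)/2,np.linalg.norm(b-a))
a2,b2=g(386,143,.117),g(386,191,.117);print((a2+b2)/2,np.linalg.norm(b2-a2))
w=[g(382,115,.066),g(390,115,.066),g(383,233,.066),g(391,233,.066)];print(np.round(w,4).tolist())
d=g(578,108,.066)-g(385,110,.066);d2=g(570,236,.066)-g(386,238,.066)
print([np.degrees(np.arctan2(x[1],x[0])) for x in(d,d2)], np.linalg.norm(d))
c=(a+b)/2
print("small",g(290,182,.03))
plan([c[0],c[1],.25],-4.1)
E
```

```text
tails [ 0.43416902 -0.20246766  0.117     ] 0.04182784998276023
[ 0.43451176 -0.20235829  0.117     ] 0.030817517700725168
[[0.4349, -0.1641, 0.066], [0.4409, -0.1646, 0.066], [0.4289, -0.2522, 0.066], [0.4352, -0.2527, 0.066]]
[np.float64(-3.879483772867926), np.float64(-3.8534612910822483)] 0.143943806945505
small [ 0.35355909 -0.20758028  0.03      ]
t 7.15 pos [ 0.4264 -0.2728  0.2539] psi -4.42 open 0.652 F [0.4 0.1 0. ] q [-0.57  0.11  1.81 -0.    1.22 -0.49]
now-axes [1.77 0.06 0.09] end-axes [1.77 0.07 0.1 ] twist [ 0.03  0.04 -0.05]
```

carry_out:
  commands:
    - {"delta_pos": [0.9, 0.03, 0], "twist": [0.03, 0.04, -0.08], "hand": 65}
    - {"delta_pos": [0.87, 0.04, 0], "twist": [0, 0, 0], "hand": 65}
    - {"delta_pos": [0, 0, 0.9], "twist": [0, 0, 0], "hand": 65}
    - {"delta_pos": [0, 0, 0.9], "twist": [0, 0, 0], "hand": 65}
    - {"delta_pos": [0, 0, 0], "twist": [0, 0, 0], "hand": 65}

```text
time_s: 7.57
eef_pos: [0.4427, -0.1977, 0.1854]
eef_rot: [0.006, 0.73, 0.683, 0.003]
ft_force: [-0.7, 0.2, -0.9]
opening: 0.653
```

```bash
python3 - <<'E'
from h import *
plan([.4345,-.2025,.072],-3.9)
E
```

```text
t 7.57 pos [ 0.4427 -0.1977  0.1854] psi -3.82 open 0.653 F [-0.7  0.2 -0.9] q [-0.42  0.13  1.94  0.    1.05 -0.36]
now-axes [-0.12 -0.23  2.83] end-axes [-0.13 -0.2   2.84] twist [0.12 0.03 0.01]
```

carry_out:
  commands:
    - {"delta_pos": [-0.12, -0.22, 0], "twist": [0.12, 0.03, 0], "hand": 65}
    - {"delta_pos": [0, 0, 0.6], "twist": [0, 0, 0], "hand": 65}
    - {"delta_pos": [0, 0, 0], "twist": [0, 0, 0], "hand": 65}

```text
time_s: 7.82
eef_pos: [0.4355, -0.2013, 0.1646]
eef_rot: [0.0, 0.729, 0.685, -0.0]
ft_force: [-1.0, -0.1, -0.5]
opening: 0.647
```

```bash
python3 - <<'E'
from h import *
plan([.4345,-.2025,.072],-3.9)
E
```

```text
t 7.82 pos [ 0.4355 -0.2013  0.1646] psi -3.59 open 0.647 F [-1.  -0.1 -0.5] q [-0.44  0.16  1.96 -0.    1.02 -0.37]
now-axes [-0.03 -0.02  2.32] end-axes [-0.03 -0.02  2.32] twist [-0.    0.01  0.05]
```

carry_out:
  commands:
    - {"delta_pos": [-0.03, -0.02, 0.8], "twist": [0, 0, 0.05], "hand": 65}
    - {"delta_pos": [0, 0, 0.8], "twist": [0, 0, 0], "hand": 65}
    - {"delta_pos": [0, 0, 0.7], "twist": [0, 0, 0], "hand": 65}
    - {"delta_pos": [0, 0, 0], "twist": [0, 0, 0], "hand": 65}

```text
time_s: 8.15
eef_pos: [0.4416, -0.2071, 0.0805]
eef_rot: [0.006, 0.731, 0.682, 0.002]
ft_force: [-1.2, 0.2, -0.2]
opening: 0.65
```

```bash
python3 - <<'E'
from h import *
plan([.4345,-.2025,.072],-3.9)
E
```

```text
t 8.15 pos [ 0.4416 -0.2071  0.0805] psi -3.92 open 0.65 F [-1.2  0.2 -0.2] q [-0.44  0.28  2.03 -0.    0.82 -0.37]
now-axes [ 0.1  -0.19  0.21] end-axes [ 0.1  -0.18  0.21] twist [ 0.11  0.05 -0.  ]
```

carry_out:
  commands:
    - {"delta_pos": [0.1, -0.18, 0], "twist": [0.1, 0.05, 0], "hand": 65}
    - {"delta_pos": [0, 0, 0.2], "twist": [0, 0, 0], "hand": 65}
    - {"delta_pos": [0, 0, 0], "twist": [0, 0, 0], "hand": 65}

```text
time_s: 8.4
eef_pos: [0.4371, -0.2042, 0.0776]
eef_rot: [0.002, 0.731, 0.682, 0.001]
ft_force: [0.1, 0.6, 0.0]
opening: 0.653
```

```bash
python3 - <<'E'
from h import *
plan([.4345,-.2025,.072],-3.9)
im=camera("wrist")[150:310,110:400]; cv2.imwrite("pics/w6.png",cv2.resize(im,None,fx=2.5,fy=2.5,interpolation=cv2.INTER_CUBIC))
E
```

```text
t 8.4 pos [ 0.4371 -0.2042  0.0776] psi -3.96 open 0.653 F [0.1 0.6 0. ] q [-0.44  0.29  2.04 -0.    0.82 -0.37]
now-axes [ 0.04 -0.07  0.14] end-axes [ 0.04 -0.07  0.14] twist [ 0.03  0.01 -0.01]
```

View pics/w6.png

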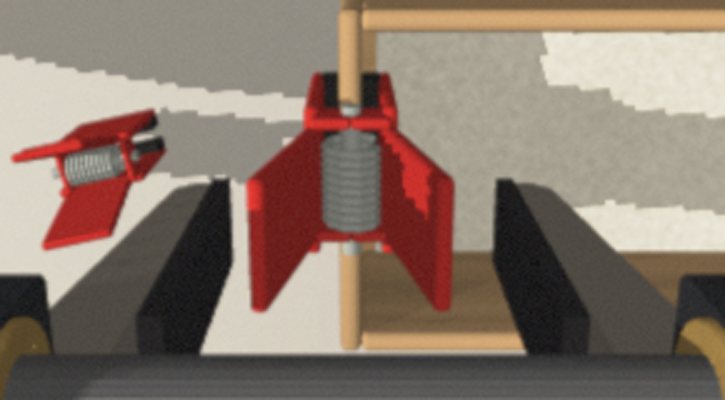

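The picture shows the tail tops at u 250 and 455 between the finger pads at u 232 and 497, with the small clip apart at the left (90,170). The fingers need to go about 3 mm to tool -y and a little lower; then close.

carry_out:
  commands:
    - {"delta_pos": [0.04, -0.07, 0.14], "twist": [0.03, 0, 0], "hand": 65}
    - {"delta_pos": [0, 0, 0], "twist": [0, 0, 0], "hand": 15}
    - {"delta_pos": [0, 0, 0], "twist": [0, 0, 0], "hand": 15}
    - {"delta_pos": [0, 0, 0], "twist": [0, 0, 0], "hand": 15}
    - {"delta_pos": [0, 0, 0], "twist": [0, 0, 0], "hand": 15}
    - {"delta_pos": [0, 0, 0], "twist": [0, 0, 0], "hand": 15}
    - {"delta_pos": [0, 0, 0], "twist": [0, 0, 0], "hand": 15}
  grip_force: 20

```text
time_s: 9.03
eef_pos: [0.4383, -0.2042, 0.0783]
eef_rot: [0.005, 0.731, 0.682, 0.001]
ft_force: [-2.7, -0.0, 3.8]
opening: 0.266
```

```bash
python3 - <<'E'
from h import *
plan([.4345,-.2025,.160],-3.9)
print(observe()['opening']*92)
E
```

```text
t 9.03 pos [ 0.4383 -0.2042  0.0783] psi -3.94 open 0.266 F [-2.7 -0.   3.8] q [-0.44  0.28  2.04 -0.    0.81 -0.37]
now-axes [ 0.03 -0.08 -2.04] end-axes [ 0.04 -0.1  -2.04] twist [ 0.08  0.05 -0.01]
24.46331060646496
```

carry_out:
  commands:
    - {"delta_pos": [0, 0, 0], "twist": [0, 0, 0], "hand": 10}
    - {"delta_pos": [0, -0.03, -0.3], "twist": [0, 0, 0], "hand": 10}
    - {"delta_pos": [0, 0, -0.4], "twist": [0, 0, 0], "hand": 10}
    - {"delta_pos": [0, 0, -0.5], "twist": [0, 0, 0], "hand": 10}

```text
time_s: 9.37
eef_pos: [0.4342, -0.2026, 0.1248]
eef_rot: [0.002, 0.731, 0.682, -0.0]
ft_force: [0.2, -0.1, -0.6]
opening: 0.265
```

```bash
python3 - <<'E'
from h import *
plan([.4345,-.2025,.160],-3.9)
print(observe()['opening']*92)
E
```

```text
t 9.37 pos [ 0.4342 -0.2026  0.1248] psi -3.94 open 0.265 F [ 0.2 -0.1 -0.6] q [-0.44  0.21  2.01 -0.    0.92 -0.37]
now-axes [ 0.    0.01 -0.88] end-axes [ 0.    0.01 -0.88] twist [ 0.02  0.02 -0.01]
24.387732579652063
```

carry_out:
  commands:
    - {"delta_pos": [0, 0, -0.8], "twist": [0, 0, 0], "hand": 10}
    - {"delta_pos": [0, 0, -0.8], "twist": [0, 0, 0], "hand": 10}
    - {"delta_pos": [0, 0, -0.7], "twist": [0, 0, 0], "hand": 10}
    - {"delta_pos": [0.5, 0.2, 0], "twist": [0, 0, -0.7], "hand": 10}
    - {"delta_pos": [0.7, 0.2, 0], "twist": [0, 0, -0.7], "hand": 10}
    - {"delta_pos": [0.7, 0.3, 0], "twist": [0, 0, -0.7], "hand": 10}
    - {"delta_pos": [0.7, 0.3, 0], "twist": [0, 0, -0.7], "hand": 10}
    - {"delta_pos": [0.4, 0.2, 0], "twist": [0, 0, 0], "hand": 10}

```text
time_s: 10.03
eef_pos: [0.4754, -0.0785, 0.2263]
eef_rot: [0.006, 0.621, 0.784, 0.001]
ft_force: [0.9, 0.0, -1.3]
opening: 0.263
```

```bash
python3 - <<'E'
from h import *
plan([.4736,.0277,.215],12.7)
print(observe()['opening']*92)
E
```

```text
t 10.03 pos [ 0.4754 -0.0785  0.2263] psi 13.29 open 0.263 F [ 0.9  0.  -1.3] q [-0.16  0.09  1.9  -0.    1.15 -0.39]
now-axes [2.6  0.56 0.27] end-axes [2.6  0.54 0.28] twist [0.09 0.07 0.1 ]
24.188243426539522
```

carry_out:
  commands:
    - {"delta_pos": [0.6, 0.3, 0], "twist": [0.09, 0.07, 0.1], "hand": 10}
    - {"delta_pos": [0.6, 0.26, 0], "twist": [0, 0, 0], "hand": 10}
    - {"delta_pos": [0, 0, 0], "twist": [0, 0, 0], "hand": 10}
    - {"delta_pos": [0, 0, 0], "twist": [0, 0, 0], "hand": 10}

```text
time_s: 10.37
eef_pos: [0.4873, -0.0205, 0.2262]
eef_rot: [-0.0, 0.623, 0.782, 0.0]
ft_force: [-0.6, 0.0, -0.8]
opening: 0.258
```

```bash
python3 - <<'E'
from h import *
import pickle
P=params("wrist");im=camera("wrist"); cv2.imwrite("pics/w7.png",cv2.resize(im[60:360,100:400],(600,600),interpolation=cv2.INTER_CUBIC));pickle.dump(P,open("w7.pkl","wb"))
plan([.4736,.0277,.215],12.7)
print(((proj(P,[[.4736,.0277,.125],[.5385,.0422,.17]])-[100,60])*2).round())
E
```

```text
t 10.42 pos [ 0.4873 -0.0207  0.2262] psi 12.91 open 0.254 F [-0.1 -0.4 -1. ] q [-0.05  0.1   1.88  0.    1.16 -0.27]
now-axes [ 1.26 -0.06  0.28] end-axes [ 1.26 -0.07  0.28] twist [ 0.   -0.01  0.03]
[[303. 151.]
 [475. 160.]]
```

View pics/w7.png

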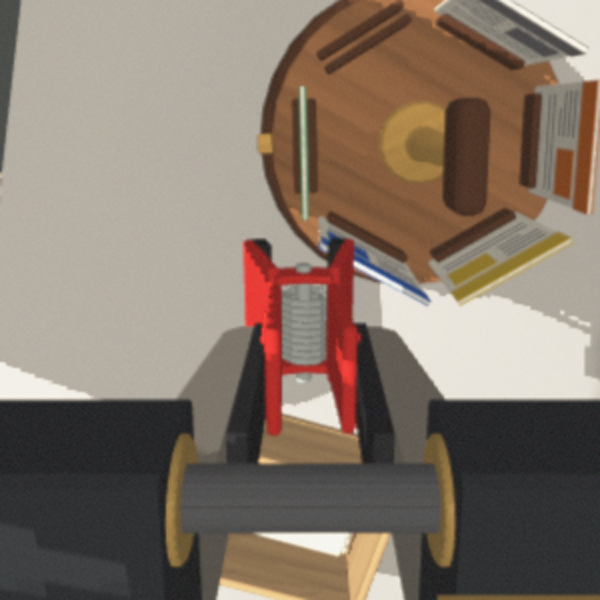

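The picture shows the green card edge-on at u 304, v 85 to 219 (middle 152), with the brass mark beside it at (265,143). The clip hangs open in the fingers, with its jaw ends at about (262,245) and (342,245), centred on u 302. So the jaws line up with the card to about 1 mm across.

carry_out:
  commands:
    - {"delta_pos": [0.6, 0, 0], "twist": [0, 0, 0], "hand": 10}
    - {"delta_pos": [0.6, 0.01, 0], "twist": [0, 0, 0], "hand": 10}
    - {"delta_pos": [0, 0, 0], "twist": [0, 0, 0], "hand": 10}

```text
time_s: 10.67
eef_pos: [0.4764, 0.0243, 0.2258]
eef_rot: [-0.0, 0.625, 0.781, -0.0]
ft_force: [-0.3, -0.2, -0.1]
opening: 0.256
```

```bash
cat > fin.py <<'E'
from h import *
# target: 48.8 mm along tool x, 0.5 mm along tool y from (.4873,-.0207) at psi 12.9
a=np.radians(12.9);T=np.array([.4873,-.0207])+.0488*np.array([-np.sin(a),np.cos(a)])+.0005*np.array([np.cos(a),np.sin(a)])
import sys
plan([T[0],T[1],float(sys.argv[1])],12.9)
E
python3 fin.py .149
```

```text
t 10.67 pos [0.4764 0.0243 0.2258] psi 12.68 open 0.256 F [-0.3 -0.2 -0.1] q [ 0.05  0.09  1.9  -0.    1.16 -0.17]
now-axes [0.06 0.03 1.92] end-axes [0.06 0.03 1.92] twist [-0.    0.   -0.04]
```

carry_out:
  commands:
    - {"delta_pos": [0.06, 0.03, 0], "twist": [0, 0, -0.04], "hand": 10}
    - {"delta_pos": [0, -0.02, 0.3], "twist": [0, 0, 0], "hand": 10}
    - {"delta_pos": [0, -0.03, 0.3], "twist": [0, 0, 0], "hand": 10}
    - {"delta_pos": [0, 0, 0.2], "twist": [0, 0, 0], "hand": 10}
    - {"delta_pos": [0, 0, 0], "twist": [0, 0, 0], "hand": 10}

```text
time_s: 11.08
eef_pos: [0.4761, 0.022, 0.1935]
eef_rot: [0.001, 0.623, 0.782, -0.0]
ft_force: [-0.2, 0.7, -0.8]
opening: 0.253
```

```bash
python3 fin.py .149
```

```text
t 11.08 pos [0.4761 0.022  0.1935] psi 12.87 open 0.253 F [-0.2  0.7 -0.8] q [ 0.04  0.12  1.94 -0.    1.08 -0.18]
now-axes [0.12 0.05 1.11] end-axes [0.12 0.05 1.11] twist [ 0.02  0.02 -0.  ]
```

carry_out:
  commands:
    - {"delta_pos": [0.12, 0.04, 0.1], "twist": [0.02, 0.02, 0], "hand": 10}
    - {"delta_pos": [0, 0, 0.1], "twist": [0, 0, 0], "hand": 10}
    - {"delta_pos": [0, 0, 0], "twist": [0, 0, 0], "hand": 10}

```text
time_s: 11.33
eef_pos: [0.4771, 0.0258, 0.1852]
eef_rot: [-0.0, 0.624, 0.781, -0.0]
ft_force: [-0.4, -0.3, -0.3]
opening: 0.251
```

```bash
python3 fin.py .149; python3 - <<'E'
from h import *
P=params("wrist");im=camera("wrist")[60:300,100:400]; cv2.imwrite("pics/w8.png",cv2.resize(im,(750,600),interpolation=cv2.INTER_CUBIC))
E
```

```text
t 11.33 pos [0.4771 0.0258 0.1852] psi 12.75 open 0.251 F [-0.4 -0.3 -0.3] q [ 0.05  0.13  1.95 -0.    1.07 -0.17]
now-axes [0.03 0.   0.9 ] end-axes [0.03 0.   0.9 ] twist [-0.01  0.   -0.02]
```

View pics/w8.png

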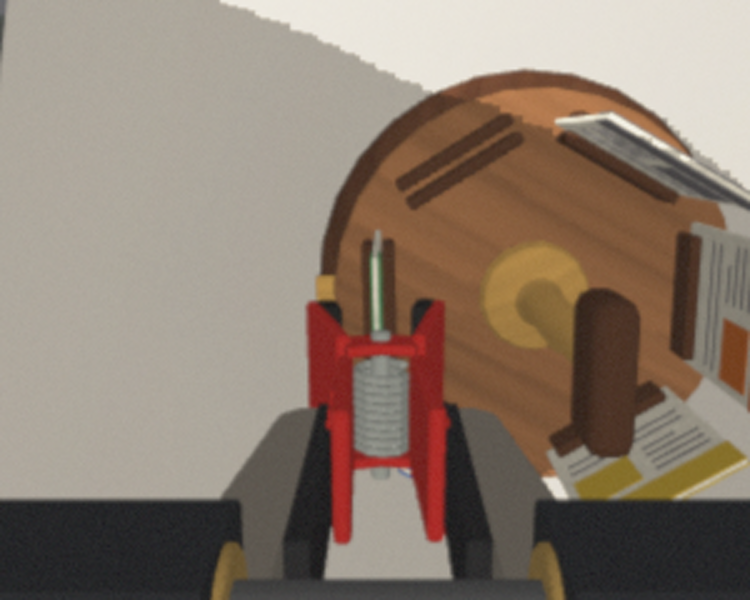

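The last picture has the card's edge at u 377, midway between the jaw pads' inner faces (u about 342 and 412). The jaw ends are still just above the card. Descending in small steps with checks.

carry_out:
  commands:
    - {"delta_pos": [0.03, 0, 0.15], "twist": [0, 0, 0], "hand": 10}
    - {"delta_pos": [0.02, 0, 0.15], "twist": [0, 0, 0], "hand": 10}
    - {"delta_pos": [0.02, 0, 0.15], "twist": [0, 0, 0], "hand": 10}
    - {"delta_pos": [0, 0, 0], "twist": [0, 0, 0], "hand": 10}

```text
time_s: 11.72
eef_pos: [0.4776, 0.0289, 0.1668]
eef_rot: [0.001, 0.624, 0.781, 0.0]
ft_force: [0.1, -0.1, -1.2]
opening: 0.256
```

```bash
python3 fin.py .149
```

```text
t 11.72 pos [0.4776 0.0289 0.1668] psi 12.77 open 0.256 F [ 0.1 -0.1 -1.2] q [ 0.06  0.15  1.97 -0.    1.02 -0.16]
now-axes [-0.04 -0.03  0.44] end-axes [-0.04 -0.03  0.44] twist [ 0.02  0.01 -0.02]
```

carry_out:
  commands:
    - {"delta_pos": [-0.03, -0.03, 0.15], "twist": [0.02, 0, 0], "hand": 10}
    - {"delta_pos": [0, 0, 0.15], "twist": [0, 0, 0], "hand": 10}
    - {"delta_pos": [0, 0, 0.12], "twist": [0, 0, 0], "hand": 10}
    - {"delta_pos": [0, 0, 0], "twist": [0, 0, 0], "hand": 10}

```text
time_s: 12.05
eef_pos: [0.4763, 0.0275, 0.1478]
eef_rot: [-0.0, 0.624, 0.782, -0.001]
ft_force: [-0.8, 0.7, -1.2]
opening: 0.255
```

```bash
python3 fin.py .149; python3 - <<'E'
from h import *
im=camera("scene")[130:210,150:250]; cv2.imwrite("pics/s9.png",cv2.resize(im,(750,600),interpolation=cv2.INTER_CUBIC))
E
```

```text
t 12.05 pos [0.4763 0.0275 0.1478] psi 12.8 open 0.255 F [-0.8  0.7 -1.2] q [ 0.06  0.18  1.99 -0.    0.98 -0.17]
now-axes [-0.02  0.01 -0.03] end-axes [-0.02  0.01 -0.03] twist [-0.01  0.01 -0.02]
```

carry_out:
  commands:
    - {"delta_pos": [0, 0, 0], "twist": [0, 0, 0], "hand": 10}
    - {"delta_pos": [0, 0, 0], "twist": [0, 0, 0], "hand": 10}

```text
time_s: 12.27
eef_pos: [0.4765, 0.0275, 0.1481]
eef_rot: [-0.0, 0.624, 0.781, -0.001]
ft_force: [-0.0, -1.0, -0.9]
opening: 0.257
```

```bash
python3 fin.py .149; python3 - <<'E'
from h import *
# where the visible far part of the card's top edge lies, against tool centre
P=params("wrist");im=camera("wrist");s=observe()
M=Q(s['eef_rot'])
q=proj(P,[s['eef_pos']+M.apply([.0,0,d]) for d in(.02,.045)])
h=cv2.cvtColor(im,cv2.COLOR_BGR2HSV);m=((h[...,0]>45)&(h[...,0]<85)&(h[...,1]>70)&(h[...,2]>40))
v,u=np.nonzero(m[120:260,180:330]);print("green n",len(u),"u",u.mean()+180 if len(u) else None,"v",v.min()+120 if len(v) else None,"tool line",q.round(1).tolist())
print(observe()['ft_force'],observe()['ft_torque'])
E
```

```text
t 12.27 pos [0.4765 0.0275 0.1481] psi 12.8 open 0.257 F [-0.  -1.  -0.9] q [ 0.06  0.18  1.99 -0.    0.98 -0.17]
now-axes [-0.01  0.01 -0.02] end-axes [-0.01  0.01 -0.02] twist [-0.01  0.01 -0.02]
green n 35 u 249.8 v 172 tool line [[254.4, 216.1], [254.4, 206.1]]
[-0.57267963  0.42258252 -1.53712494] [-0.04641734 -0.05184012 -0.00341516]
```

```bash
python3 -c "
from plant import *
print(sign_off()); s=observe(); print(s['time_s'],s['opening'],s['ft_force'])"
```

```text
the job is handed in; nothing more can be done
None
the job is handed in; nothing more can be done
```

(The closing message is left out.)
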